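# Clamp a crimp blade in the setting jig with the slip-clutch cap

### The arm

A 6-joint arm with a two-finger parallel gripper is mounted at the origin on the work surface. World frame = base frame: x ahead of the robot, y to its left, z up, the work surface at z = 0. Lengths are in mm, angles in degrees, forces in N, time in s.
With the tool pointing down it reaches from about 300 to 850 mm from the base axis. Payload 4.2 kg.
Tool frame: the origin (TCP) lies midway between the tips of the shut fingers; the grasp point (between the pads) lies 19 mm behind it (env.grasp_offset is the distance from the TCP to the grasp point, in mm); z points along the fingers, y is the line along which they close (so a half turn about z gives the same grasp; the last joint's range is limited). The gripper opens to 91 mm and grips with 3 to 60 N. Pads are 32 mm wide; open, the fingers measure 118 mm over their backs; the gripper's body (76 mm by 178 mm) begins 60 mm behind the grasp point.
Start: joints at [-70.245, 18.312, 89.639, -0, 72.044, -1.146], TCP at [205.143, -537.178, 213.976] pointing down, gripper open.
Joint ranges: [-177.97, 177.97], [-48.28, 115.42], [12.27, 149.76], [-77.06, 257.06], [2.81, 150.46], [-146.56, 146.56]. Speed limits (degrees/s): [147.25, 147.25, 180, 180, 180, 180].

### API

Orientations are given as [roll, pitch, yaw] about the fixed x, y, z axes, in that order (R = Rz(yaw) Ry(pitch) Rx(roll)).
In Python, from workcell import env, optics gives the robot as it stands. The module is installed in compiled form; this text tells all that it offers.
- The arm moves only by the tool send_rows, never from a script. Its argument "targets" is a list that holds one entry, the list of rows, each a list of 7 numbers: the turn, a rotation vector about the world's x, y, z scaled (see below), then the shift along the world's x, y, z scaled (see below), then the closure, from -1 (fully open) to 1 (shut). In form: [[[rx, ry, rz, x, y, z, gripper], ...]]. A call has 1 to 12 rows; each row shifts and turns the commanded pose from where the row before left it; what a row does not reach is not made up. The controller multiplies each number of a shift by 0.2 m and each number of a turn by pi/2 rad. A row lasts 1/10 s, in which the tool goes at most 50 mm and 8.59 degrees, less where a joint would pass 70% of its speed; a pose out of reach is approached as far as the arm can. A call with a number of a shift or a turn outside -1 to 1 is refused whole. A call with a gripper value outside its range is refused whole. The fingers move at their own pace and stop on an object; "grip_force" is the grip in N (left out, the last holds). Time passes only in rows, so rows that do not move let the fingers close. It gives the time, the measured TCP pose, the force, the opening and the grip force at its end, in the units of the state.
- env.state(): the state, without advancing time (a new reading comes with each control period).
- optics.grab_frame(name): name is "scene" or "top"; returns (picture, depth): 400x640x3 uint8, red, green, blue; 400x640 float32, mm along the optical axis (not along the pixel's ray), 0 where there is no reading.
- optics.camera_info(name): a dict with "camera_matrix" (3x3 intrinsics, pixels), "k1" (the pictures are not rectified: a ray, as slopes to the right and down, at radius r is drawn at 1 + k1 r^2 times it, then the intrinsics apply), "R" (3x3) and "t" (3): a world point X has camera coordinates R X + t. Camera axes: x right, y down, z forward; pixel columns grow to the right and rows downward; lengths in mm; the calibration is good to about 2 mm. A picture is of the moment at which its call begins. camera_info takes no time and is no camera call.
- env.job_done(): hands the job in; it is judged then, once.
Trained networks look in the newest picture that a camera, given by its name, has taken for a name from the list of things; names that differ only in an ending like _2 or _b are one class to them, and where a whole thing is asked for, a point or a joint stands for the part that bears it (a point fixed in the world has none). Each returns a list of dicts, best first, with "conf" (0 to 1); they miss things now and then, are a little off and sometimes report something else, mostly with a low value. They report only what shows in the picture. A call takes as long as a camera call. They do not tell look-alikes from the thing itself.
- optics.silhouettes(camera, name): "mask" (400x640 bool, what is visible of it) and "at" ([column, row] in pixels, amid what is visible of it).
- optics.place_of(camera, name): "at" ([column, row] in pixels: a listed point, or the origin of a listed thing).
The state is a dict: "time_s": time; "qpos": joint angles; "qvel": joint speeds; "effort": joint torques, N m; "ee_pos": TCP position; "ee_rot": TCP orientation; "force": force on the tool from outside, world axes, zero at the start; "torque": the same for the moment, N m; "gripper_width": finger opening in mm; "gripper_force": force on a finger pad.
Only numpy, scipy, OpenCV 4.12 (cv2) and the standard library are available. Lean on these libraries where they do the work, as an engineer would, in place of code of your own. Each camera call takes 0.05 s, during which the arm holds its last target. There are 200 camera calls.

### The job

Lay the long narrow crimp blade on the bed of the setting jig, narrow nose first under the raised clamp foot, and slide it gently home against the stop. Then turn the round cap on top of the jig clockwise until its clutch plainly slips, stop within about a sixth of a turn of slipping, and leave the blade clamped; turn only by the cap, force nothing, and leave the other things on the bench alone.

Things in the scene. Friction and masses are not known exactly. Their poses are not given: they have to be found in the camera images.
- jig: Fixed setting jig. Origin on the table under the clamp's vertical axis; +x runs from the open mouth to the stop (the blade goes in along +x), z up. Dark base plate 12 mm thick, x -65..+100, 90 mm wide. Above the bed a grey head, 40 mm wide, x -20..+97, z 98..126 mm, on a column behind the stop; it carries foot, screw and cap.
- mouth (a point): Middle of the front edge of the jig's steel bed, at bed height: jig x -65, z 45 mm; axes as the jig's. The bed runs flat 100 mm from here to the stop, 44 mm wide. Two guides on it, 6 mm high, leave a channel 22 mm wide from 20 mm behind this edge to the stop, flared to about 31 mm at the edge. In front and below the edge is free space.
- blade: The long narrow steel blade, loose, 160 g, 150 mm long, 8 mm thick: body 130 x 18 mm (x -75..+55) and a narrow nose 20 x 10 mm (x +55..+75). Origin mid-length on its underside, +x towards the nose, z up. It lies on a wooden rest 60 mm long, 30 wide, 18 high under its middle; both ends are free. Home, its underside is at jig z 45 mm, its origin at jig x -40 mm, y 0, axes alike.
- blade_tail (a point): On the blade's underside 20 mm from its tail end (blade x -55 mm): the place to grip, across the 18 mm width, fingers closing along y. Still 30 mm in front of the bed when the blade is home, so it is free there too.
- stop: Fixed rigid steel stop across the far end of the bed, 14 x 40 x 22 mm; origin at the bottom centre of the face that the nose meets, at jig x +35, z 45 mm. Pushing the blade into it with more than 35 N is a fault.
- foot: Round clamp foot, 18 mm across, on the clamp axis; origin at the centre of its underside. It starts 13 to 18 mm above the bed and comes straight down 4 mm per radian of screw turn, without turning. When the clutch slips it presses on the blade with about 40 N, and about 26 N stay when the cap is let go.
- screw: Steel collar of the screw, 24 mm across, 13 mm high, on the head below the cap; underside (origin) at jig z 126.5 mm. Turns clockwise from above to lower the foot; does not rise or sink. Gripping it would bypass the clutch: more than 60 N of foot on blade is a fault.
- cap: Black knurled round cap above the screw, 32 mm across, 28 mm high, origin at the centre of its underside, jig z 141 mm; does not rise or sink. Drives the screw through a smooth slip clutch: free running takes 0.12 N m; with the foot firm on the blade it slips at 0.28 N m. The angle between the x axes of cap and screw, 0 at the start, is the slip (0.12 at least, over 1.35 rad is a fault).
- cap_grip (a point): Point on the cap's axis at the height to grip, 18 mm above the cap's underside, 159 mm above the table; axes as the jig's.
- short_blade: Short wide steel blade 90 x 36 x 8 mm, loose, on a second rest like the first; leave it. Origin: centre of its underside.
- spool: Empty grey reel, 64 mm across, 50 mm high; leave it. Origin: centre of its underside.
- wrench: Wrench lying on the table; leave it.
- oil: Clear bottle 44 mm across, 110 mm high; leave it. Origin: centre of its underside.
- carton: Open cardboard box 160 x 120 x 45 mm; leave it. Origin: centre of its underside.
- driver: Screwdriver lying on the table; leave it.
- cup: Blue cup 70 mm across, 70 mm high; leave it. Origin: centre of its underside.
There are look-alikes about, which are no part of the job. What is shaped like the blade but turquoise is not meant.

How it is judged:
By the outcome, as a careful person would: the job done as asked, in the order asked, and still so for the second after the job is handed in, with the robot touching nothing.
It also fails if it takes over 72 s, if anything falls off the work surface, if the arm or the gripper's body presses on something with over 40 N, if the wrist force passes 120 N, or if a joint passes its speed limit or range.

## Working session

There is one attempt and no reset: what is moved stays moved. The work goes in short steps, Python scripts to look and compute and a tool call to move; the robot and the scene stay as the last step left them, time stands still between calls to the robot, and variables do not carry over. Pictures are saved under pics/ and viewed, at most 10 in all, crops included, and the job is handed in when it is done.

Besides the shell and the picture viewer there is one more tool, called as name(argument=value, ...) on one line, values as JSON. send_rows: Moves the arm, as the interface text tells. Its arguments: {"type":"object","properties":{"targets":{"type":"array"},"grip_force":{"type":"number"}},"required":["targets"]}

```bash
mkdir -p pics; cat > h.py <<'E'
import numpy as np, cv2
from workcell import env, optics
def cam(n):
    c=optics.camera_info(n); return np.array(c["camera_matrix"]),c["k1"],np.array(c["R"]),np.array(c["t"])
def ray(n,uv):
    K,k1,R,t=cam(n); d=np.array([k1,0,0,0,0.])
    p=cv2.undistortPoints(np.array(uv,float).reshape(-1,1,2),K,d).reshape(-1,2)
    D=np.c_[p,np.ones(len(p))]@R; return -R.T@t, D   # D scaled so optical depth=1
def at_z(n,uv,z):
    o,D=ray(n,uv); return o+D*((z-o[2])/D[:,2])[:,None]
def at_depth(n,uv,dep):
    o,D=ray(n,uv); return o+D*np.asarray(dep)[:,None]
def proj(n,P):
    K,k1,R,t=cam(n); return cv2.projectPoints(np.array(P,float).reshape(-1,1,3),cv2.Rodrigues(R)[0],t,K,np.array([k1,0,0,0,0.]))[0].reshape(-1,2)
E
python3 - <<'E'
from h import *
for n in("scene","top"):
    im,d=optics.grab_frame(n); cv2.imwrite(f"pics/{n}0.png",im[:,:,::-1]); np.save(f"{n}0.npy",d)
    for k in("blade","blade_tail","mouth","stop","cap","cap_grip","jig","short_blade"):
        print(n,k,[(np.round(r["at"]).tolist(),round(r["conf"],2)) for r in optics.place_of(n,k)][:4])
    print(n,cam(n)[2:])
E
```

```text
scene blade [([399.0, 292.0], 0.82), ([430.0, 324.0], 0.82), ([389.0, 244.0], 0.6)]
scene blade_tail [([380.0, 234.0], 0.69), ([424.0, 280.0], 0.58), ([450.0, 338.0], 0.58)]
scene mouth [([292.0, 208.0], 0.67), ([348.0, 258.0], 0.6)]
scene stop [([266.0, 212.0], 0.59), ([263.0, 178.0], 0.54)]
scene cap [([265.0, 215.0], 0.61), ([271.0, 181.0], 0.53)]
scene cap_grip [([270.0, 175.0], 0.75)]
scene jig [([272.0, 224.0], 0.75)]
scene short_blade [([351.0, 257.0], 0.67), ([273.0, 223.0], 0.39)]
scene (array([[-0.81688407,  0.5767525 ,  0.00754779],
       [ 0.30894429,  0.44854895, -0.83866398],
       [-0.4870871 , -0.6827594 , -0.54459688]]), array([ 483.99366839,  -58.43272601, 1545.15789676]))
top blade [([177.0, 231.0], 0.79), ([280.0, 274.0], 0.73), ([219.0, 234.0], 0.63), ([389.0, 197.0], 0.55)]
top blade_tail [([157.0, 229.0], 0.9), ([298.0, 282.0], 0.68), ([216.0, 252.0], 0.54)]
top mouth [([377.0, 221.0], 0.86)]
top stop []
top cap [([392.0, 190.0], 0.53), ([411.0, 283.0], 0.35)]
top cap_grip [([392.0, 190.0], 0.83), ([184.0, 289.0], 0.6)]
top jig [([383.0, 196.0], 0.93), ([222.0, 238.0], 0.39)]
top short_blade [([279.0, 223.0], 0.69)]
top (array([[ 0.00788141, -0.99995367,  0.00552581],
       [-0.99247602, -0.00849745, -0.12214392],
       [ 0.12218522, -0.00452157, -0.99249702]]), array([ -24.55883113,  592.3153084 , 1146.84506895]))
```

View pics/scene0.png

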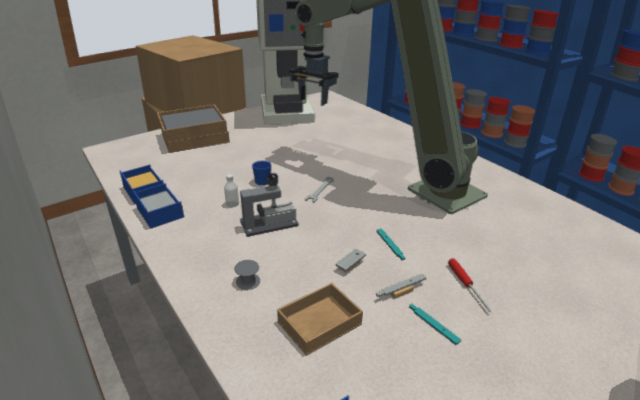

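View pics/top0.png

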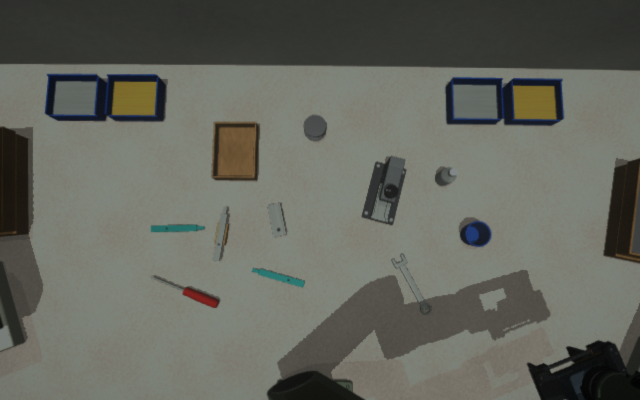

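The steel candidate is at top (221,234) and scene (400,287). The turquoise look-alikes are at top (177,229) and (279,276), and the short wide blade is at (278,219). Only the grey one on the wooden rest fits, so I'll confirm it in one crop, with the jig beside it.

```bash
python3 - <<'E'
from h import *
t=cv2.imread("pics/top0.png"); s=cv2.imread("pics/scene0.png")
r=lambda i,x,y,w,h,k:cv2.resize(i[y:y+h,x:x+w],None,fx=k,fy=k,interpolation=cv2.INTER_CUBIC)
a=np.hstack([r(t,185,195,80,75,4.9),r(t,345,150,80,75,4.9)]); b=np.hstack([r(s,370,262,65,36,6),r(s,235,168,65,36*65//65,6)])
b=np.hstack([r(s,370,260,70,40,5.6),r(s,233,170,70,40,5.6)])
b=np.hstack([b,np.zeros((b.shape[0],max(0,a.shape[1]-b.shape[1]),3),np.uint8)])[:,:a.shape[1]]
b=cv2.resize(b,(a.shape[1],b.shape[0]))
cv2.imwrite("pics/crop1.png",np.vstack([a,b])); print(np.vstack([a,b]).shape)
d=np.load("top0.npy")
# points above table near blade
for nm,(x0,y0,x1,y1) in dict(blade=(208,200,235,266),jig=(355,150,412,228)).items():
    v,u=np.mgrid[y0:y1,x0:x1]; uv=np.c_[u.ravel(),v.ravel()]; dd=d[y0:y1,x0:x1].ravel(); ok=dd>0
    P=at_depth("top",uv[ok],dd[ok]); np.save(nm+".npy",P)
    if nm=="blade":
        m=(P[:,2]>19)&(P[:,2]<35); Q=P[m]; print(m.sum(),np.median(Q[:,2]),Q[:,2].std())
        box=cv2.minAreaRect(Q[:,:2].astype(np.float32)); print(box, cv2.boxPoints(box))
    else:
        print(np.histogram(P[:,2],bins=np.arange(-10,190,10)))
        for lo,hi in((160,180),(115,135),(5,20)):
            Q=P[(P[:,2]>lo)&(P[:,2]<hi)]; print(lo,len(Q),Q.mean(0),cv2.minAreaRect(Q[:,:2].astype(np.float32)))
m=[r for r in optics.silhouettes("top","blade")]
for r in m: print(r["at"],r["conf"],r["mask"].sum())
E
```

```text
(592, 784, 3)
396 25.993838081820968 2.7861761348397738
((496.7897033691406, 262.2550354003906), (29.865325927734375, 149.5099639892578), 82.65941619873047) [[420.7395  256.996  ]
 [569.0241  237.89352]
 [572.8399  267.51407]
 [424.5553  286.61655]]
(array([ 875, 1664,  682,   21,   26,  262,  127,   11,    5,    3,    5,
         18,   30,  508,   39,    4,   11,   79,   63]), array([-10,   0,  10,  20,  30,  40,  50,  60,  70,  80,  90, 100, 110,
       120, 130, 140, 150, 160, 170, 180]))
160 142 [ 598.80783346 -187.86620395  169.40263824] ((599.6922607421875, -188.555419921875), (31.579694747924805, 31.67705535888672), 63.68885040283203)
115 563 [ 644.03334081 -198.33606508  126.41086783] ((636.4412841796875, -198.2029266357422), (40.55640411376953, 116.90629577636719), 75.75382232666016)
5 892 [ 615.29082443 -184.64047692   12.14315398] ((628.3982543945312, -193.74676513671875), (220.95242309570312, 161.72862243652344), 0.5437592267990112)
[221.1, 239.1] 0.94 382
[278.8, 276.7] 0.81 380
[173.4, 230.9] 0.67 284
```

View pics/crop1.png

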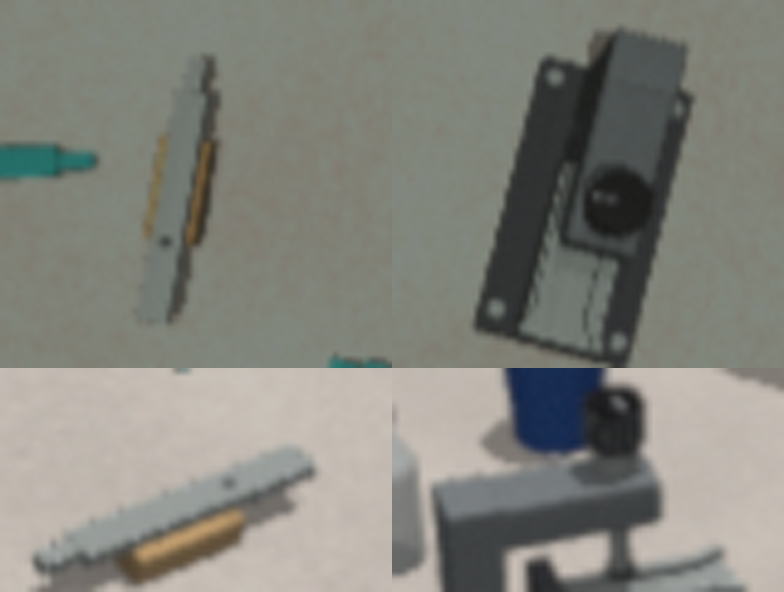

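The crop confirms the grey blade at top (221,234): it lies on the wooden rest with its nose up-image (+x). The jig mouth is at the bottom of its picture (377,221) and the cap at (391,191). Next I'll fit both poses to the silhouettes.

```bash
cat > fit.py <<'E'
from h import *
from scipy.optimize import minimize
S=4
def box(x0,x1,y0,y1,z0,z1): return [[x,y,z] for x in(x0,x1) for y in(y0,y1) for z in(z0,z1)]
cyl=lambda r,z0,z1:[[r*np.cos(a),r*np.sin(a),z] for a in np.arange(0,6.28,.4) for z in(z0,z1)]
BL=lambda z:[box(-75,55,-9,9,z,z+8),box(55,75,-5,5,z,z+8)]
JG=[box(-65,100,-45,45,0,12),box(-65,35,-22,22,12,45),box(-20,97,-20,20,98,126),box(49,97,-20,20,12,98),cyl(12,126,141),cyl(16,141,169)]
def place(P,p):
    c,s=np.cos(p[2]),np.sin(p[2]); P=np.array(P,float); return np.c_[p[0]+c*P[:,0]-s*P[:,1],p[1]+s*P[:,0]+c*P[:,1],P[:,2]]
def render(n,parts,p):
    m=np.zeros((400*S,640*S),np.uint8)
    for q in parts:
        uv=(proj(n,place(q,p))+.5)*S-.5
        cv2.fillConvexPoly(m,cv2.convexHull(np.round(uv*16).astype(np.int32)),1,shift=4)
    return m
def fit(masks,parts,p0):
    big={n:cv2.resize(m.astype(np.float32),None,fx=S,fy=S,interpolation=cv2.INTER_LINEAR)>.5 for n,m in masks.items()}
    def cost(q):
        p=[p0[0]+q[0],p0[1]+q[1],p0[2]+q[2]/40]; c=0
        for n,b in big.items():
            r=render(n,parts,p)>0; c+=1-(r&b).sum()/(r|b).sum()
        return c/len(big)
    r=minimize(cost,[0,0,0],method="Nelder-Mead",options=dict(initial_simplex=[[-3,-3,-1],[4,0,0],[0,4,0],[0,0,2]],xatol=.05,fatol=1e-4))
    q=r.x; return [p0[0]+q[0],p0[1]+q[1],np.degrees(p0[2]+q[2]/40),r.fun]
def mask(n,name,at):
    return min(optics.silhouettes(n,name),key=lambda r:np.hypot(*(np.array(r["at"])-at)))["mask"]
E
python3 - <<'E'
from fit import *
for nm,parts,p0,ats in(("blade",BL(18),[497,262,np.radians(-7)],dict(top=(221,236),scene=(400,288))),("jig",JG,[599.3,-188.3,np.radians(-14.3)],dict(top=(384,193),scene=(268,210)))):
    M={n:mask(n,nm,a) for n,a in ats.items()}
    for n in M: print(nm,n,M[n].sum(),fit({n:M[n]},parts,p0))
    print(nm,"both",fit(M,parts,p0))
print(at_z("top",[[377,221]],45), at_z("top",[[392,190]],159), at_z("scene",[[270,175]],159),at_z("scene",[[292,208]],45),at_z("scene",[[399,292]],18),at_z("scene",[[424,280]],18))
E
```

```text
blade top 382 [np.float64(498.06640055186824), np.float64(262.5713505385423), np.float64(-8.245297234907396), np.float64(0.08816199376947043)]
blade scene 326 [np.float64(497.11221345837976), np.float64(262.53894526460476), np.float64(-5.830760075559887), np.float64(0.1767061839154117)]
blade both [np.float64(497.47720630185745), np.float64(262.77426807574403), np.float64(-7.606433643434204), np.float64(0.13641502369740943)]
jig top 2097 [np.float64(599.7462151351835), np.float64(-188.72966767639417), np.float64(-14.263258855892195), np.float64(0.034672667515470934)]
jig scene 2356 [np.float64(598.8117903128446), np.float64(-191.16128334531606), np.float64(-11.937418844204247), np.float64(0.08035411171754625)]
jig both [np.float64(599.6401689216558), np.float64(-189.10999990012323), np.float64(-13.734125123075172), np.float64(0.060652726384881894)]
[[ 531.86374545 -168.70711391   45.        ]] [[ 601.12009339 -191.54093269  159.        ]] [[ 596.83225502 -207.61918123  159.        ]] [[ 546.89605939 -167.55546481   45.        ]] [[515.99936053 274.63022838  18.        ]] [[430.75377058 280.622474    18.        ]]
```

```bash
python3 - <<'E'
from h import *
s=env.state(); print(s)
print(at_z("top",[[204,229],[303,284],[255,268],[206,228]],6), env.grasp_offset)
E
```

```text
{'time_s': 1.15, 'qpos': array([-7.02445240e+01,  1.83103778e+01,  8.96395604e+01, -5.92329575e-05,
        7.20436259e+01, -1.14829708e+00]), 'qvel': array([ 0.09618659, -0.13377246,  0.01217413,  0.02761372,  0.09833967,
        0.0788352 ]), 'effort': array([ 3.23818022e-04, -4.12369680e+01, -2.32230949e+01,  7.28748366e-02,
        3.77893739e-02, -9.05325095e-07]), 'ee_pos': array([ 205.14183761, -537.17366549,  213.98739591]), 'ee_rot': array([1.79993566e+02, 1.85316385e-04, 2.09037913e+01]), 'force': array([-0.08389375, -0.42356123,  0.07441143]), 'torque': array([-0.02714083,  0.04192017,  0.03301811]), 'gripper_force': 0.0, 'gripper_width': 91.12476161301885}
[[508.03624605 312.97273646   6.        ]
 [358.20446528  32.52895703   6.        ]
 [400.92575017 166.60531198   6.        ]
 [510.89647264 307.45261465   6.        ]] 18.8
```

send_rows(targets=[[[0,0,-0.016,0.06,0.2,0,-1],[0,0,-0.016,0.06,0.2,0,-1],[0,0,-0.016,0.06,0.2,0,-1],[0,0,-0.016,0.06,0.2,0,-1],[0,0,-0.016,0.06,0.2,0,-1],[0,0,-0.016,0.06,0.2,0,-1],[0,0,-0.016,0.06,0.2,0,-1],[0,0,-0.016,0.06,0.2,0,-1],[0,0,-0.016,0.06,0.2,0,-1],[0,0,-0.016,0.06,0.2,0,-1]]])

```text
time_s: 2.15
ee_pos: [325.3, -135.6, 214.3]
ee_rot: [180.0, -0.1, 6.4]
force: [0.2, -0.2, 0.1]
gripper_width: 91.0
gripper_force: 0.0
```

send_rows(targets=[[[0,0,-0.016,0.06,0.2,0,0],[0,0,-0.016,0.06,0.2,0,0],[0,0,-0.016,0.06,0.2,0,0],[0,0,-0.016,0.06,0.2,0,0],[0,0,-0.016,0.06,0.2,0,0],[0,0,-0.016,0.06,0.2,0,0],[0,0,-0.016,0.06,0.2,-0.1,0],[0,0,-0.016,0.06,0.2,-0.1,0],[0,0,-0.016,0.06,0.2,-0.1,0],[0,0,-0.016,0.06,0.2,-0.1,0],[0,0,0,0,0,-0.1,0],[0,0,0,0,0,0,0]]])

```text
time_s: 3.35
ee_pos: [443.3, 262.8, 111.3]
ee_rot: [179.8, 0.3, -7.8]
force: [-0.7, -0.7, -0.2]
gripper_width: 45.6
gripper_force: 0.0
```

send_rows(targets=[[[0,0,0,0,0.037,-0.1,0],[0,0,0,0,0,-0.1,0],[0,0,0,0,0,-0.1,0],[0,0,0,0,0,-0.1,0],[0,0,0,0,0,-0.05,0],[0,0,0,0,0,0,0],[0,0,0,0,0,0,0]]])

```text
time_s: 4.05
ee_pos: [445.8, 270.3, 25.0]
ee_rot: [-179.9, -0.1, -7.9]
force: [0.1, 0.7, 0.5]
gripper_width: 45.5
gripper_force: 0.0
```

```bash
python3 - <<'E'
from fit import *
ims=[]
for n,(x,y) in dict(top=(185,205),scene=(360,240)).items():
    im,_=optics.grab_frame(n); c=im[y:y+80,x:x+80,::-1]; ims.append(cv2.resize(c,None,fx=4.9,fy=4.9,interpolation=cv2.INTER_CUBIC))
cv2.imwrite("pics/pick.png",np.hstack(ims)); s=env.state(); print(s["ee_pos"],s["ee_rot"])
E
```

```text
[446.01178912 270.54168346  25.21950989] [-1.79919370e+02 -1.10379119e-01 -7.91529629e+00]
```

View pics/pick.png

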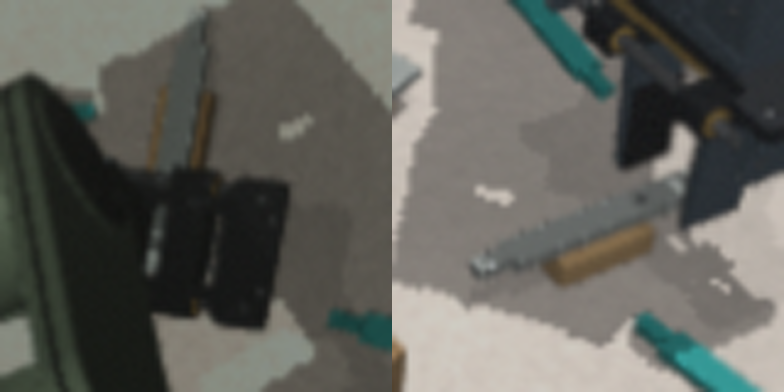

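The blade's tail end is between the fingers: the fingers straddle it at scene-crop (640,190). Now I'll go down and grip.

send_rows(targets=[[[0,0,0,-0.013,0,-0.06,0],[0,0,0,0,0,-0.04,0],[0,0,0,0,0,0,0.4],[0,0,0,0,0,0,0.6],[0,0,0,0,0,0,0.7],[0,0,0,0,0,0,0.8],[0,0,0,0,0,0,1],[0,0,0,0,0,0,1],[0,0,0,0,0,0,1],[0,0,0,0,0,0,1]]], grip_force=30)

```text
time_s: 5.15
ee_pos: [442.9, 270.4, 4.3]
ee_rot: [-180.0, -0.0, -7.9]
force: [0.2, -1.2, 3.6]
gripper_width: 17.8
gripper_force: 30.0
```

send_rows(targets=[[[0,0,0,0,0,0.05,1],[0,0,0,0,0,0.15,1],[0,0,0,0,0,0.15,1],[0,0,0,0,0,0.15,1],[0,0,0,0,0,0,1]]])

```text
time_s: 5.65
ee_pos: [444.7, 271.5, 108.0]
ee_rot: [-179.7, -0.4, -7.9]
force: [0.3, 0.0, -0.6]
gripper_width: 17.7
gripper_force: 30.0
```

send_rows(targets=[[[0,0,-0.006,-0.018,-0.17,0,1],[0,0,-0.006,-0.018,-0.17,0,1],[0,0,-0.006,-0.018,-0.17,0,1],[0,0,-0.006,-0.018,-0.17,0,1],[0,0,-0.006,-0.018,-0.17,0,1],[0,0,-0.006,-0.018,-0.17,0,1],[0,0,-0.006,-0.018,-0.17,0,1],[0,0,-0.006,-0.018,-0.17,0,1],[0,0,-0.006,-0.018,-0.17,0,1],[0,0,-0.006,-0.018,-0.17,0,1],[0,0,-0.006,-0.018,-0.17,0,1],[0,0,-0.004,-0.012,-0.17,0,1]]])

```text
time_s: 6.85
ee_pos: [399.0, -138.7, 103.1]
ee_rot: [-180.0, 0.1, -14.2]
force: [0.5, -0.1, -1.1]
gripper_width: 18.0
gripper_force: 30.0
```

send_rows(targets=[[[0,0,0,0,0,-0.1,1],[0,0,0,0,0,-0.1,1],[0,0,0,0,0,-0.06,1],[0,0,0,0,0,0,1],[0,0,0,0,0,0,1]]])

```text
time_s: 7.35
ee_pos: [400.0, -137.6, 51.6]
ee_rot: [-180.0, 0.1, -14.2]
force: [-0.0, -0.3, -1.3]
gripper_width: 17.7
gripper_force: 30.0
```

```bash
python3 - <<'E'
from fit import *
s=env.state(); print({k:np.round(s[k],2) for k in("time_s","ee_pos","ee_rot","force","torque","qpos","gripper_width")})
dep={}
for n in("top","scene"):
    im,d=optics.grab_frame(n); dep[n]=d; cv2.imwrite(f"pics/ins_{n}.png",im[:,:,::-1])
c=[cv2.resize(cv2.imread(f"pics/ins_{n}.png")[y:y+90,x:x+90],None,fx=4.4,fy=4.4,interpolation=cv2.INTER_CUBIC) for n,x,y in(("top",335,160),("scene",235,165))]
cv2.imwrite("pics/ins.png",np.hstack(c))
P=s["ee_pos"]; yaw=np.radians(s["ee_rot"][2])
g=place([[55,0,0]],[P[0],P[1],yaw])[0]
print("blade pred",g[:2],P[2]+13.7)
for n in("top","scene"):
    R=optics.silhouettes(n,"blade"); uv=proj(n,[[g[0],g[1],P[2]+18]])[0]
    r=min(R,key=lambda r:np.hypot(*(np.array(r["at"])-uv))); m=r["mask"]; print(n,r["at"],uv,m.sum())
    v,u=np.nonzero(m&(dep[n]>0)); Q=at_depth(n,np.c_[u,v],dep[n][v,u])
    J=place(np.c_[Q[:,:2]-[599.6,-188.7],Q[:,2]],[0,0,np.radians(14.25)])
    print("jig pts x range",np.percentile(J[:,0],[1,99]),"z med",np.median(J[:,2]))
    for a in range(-200,-50,20):
        k=(J[:,0]>a)&(J[:,0]<a+20)
        if k.sum()>3: print(a,k.sum(),np.percentile(J[k,1],[5,50,95]).round(1),np.median(J[k,2]).round(1))
E
```

```text
{'time_s': np.float64(7.35), 'ee_pos': array([ 400.04, -137.56,   51.64]), 'ee_rot': array([-1.80e+02,  9.00e-02, -1.42e+01]), 'force': array([-0.03, -0.34, -1.32]), 'torque': array([0.1 , 0.03, 0.03]), 'qpos': array([-2.0530e+01,  1.5550e+01,  1.2166e+02, -1.0000e-02,  4.2880e+01,
        8.3670e+01]), 'gripper_width': np.float64(17.7)}
blade pred [ 453.35971036 -151.05172974] 65.34371422616115
top [375.5, 240.7] [371.78612243 249.86231142] 130
jig pts x range [-144.76058584  -80.94495439] z med 73.54528379810529
-160 10 [-5.9 -0.9  4.1] 73.5
-140 47 [-6.3  0.8  7.6] 73.9
-120 44 [-6.4  0.9  7.8] 73.2
-100 28 [-4.8  0.   4.3] 73.1
scene [314.2, 198.9] [319.58784201 194.64315137] 155
jig pts x range [-185.21704127  -78.62529627] z med 73.65588994435973
-200 7 [-81.4   1.4  10.5] 74.9
-180 26 [-75.5   3.5   9.2] 73.5
-160 31 [-6.4  5.6 12.2] 73.8
-140 32 [-7.6  6.6 11.7] 73.8
-120 34 [-6.6  5.9 11.4] 73.6
-100 21 [-2.5  5.1  7.2] 72.6
-80 4 [0.7 3.  8. ] 73.5
```

View pics/ins.png

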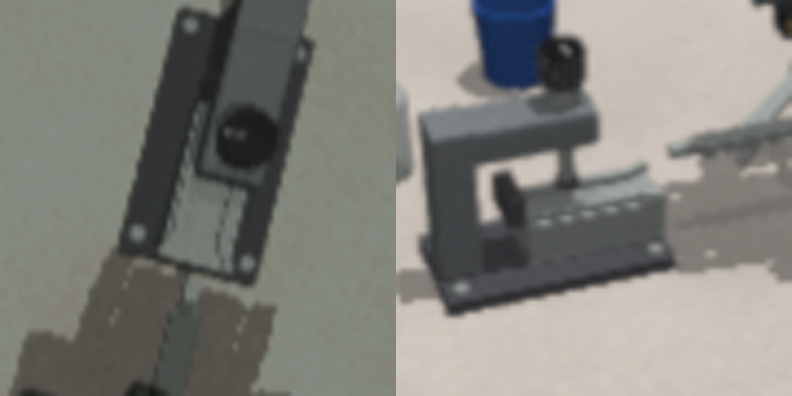

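The blade is gripped straight and in line with the channel: its nose is at top-crop (190,290), just before the mouth, within about 1 mm sideways. I'll lower it a little and enter.

send_rows(targets=[[[0,0,0,-0.001,-0.003,-0.06,1],[0,0,0,0,0,-0.03,1],[0,0,0,0,0,0,1],[0,0,0,0.048,-0.0123,0,1],[0,0,0,0.048,-0.0123,0,1],[0,0,0,0.048,-0.0123,0,1],[0,0,0,0,0,0,1],[0,0,0,0,0,0,1]]])

```text
time_s: 8.35
ee_pos: [429.3, -145.8, 33.9]
ee_rot: [180.0, 0.0, -14.2]
force: [-0.2, 0.4, -1.3]
gripper_width: 17.4
gripper_force: 30.0
```

send_rows(targets=[[[0,0,0,0.0485,-0.0123,0,1],[0,0,0,0.0485,-0.0123,0,1],[0,0,0,0,0,0,1],[0,0,0,0,0,0,1]]])

```text
time_s: 8.75
ee_pos: [448.7, -150.7, 33.9]
ee_rot: [180.0, 0.0, -14.2]
force: [-0.4, 0.3, -0.9]
gripper_width: 18.1
gripper_force: 30.0
```

Nose is in the channel with no contact. Now I'll lower it in small steps to feel for the bed.

send_rows(targets=[[[0,0,0,0,0,-0.005,1],[0,0,0,0,0,0,1],[0,0,0,0,0,0,1]]])

```text
time_s: 9.05
ee_pos: [448.2, -150.6, 32.9]
ee_rot: [180.0, 0.0, -14.2]
force: [-0.2, 0.1, -2.3]
gripper_width: 18.1
gripper_force: 30.0
```

send_rows(targets=[[[0,0,0,0,0,-0.004,1],[0,0,0,0,0,0,1],[0,0,0,0,0,0,1]]])

```text
time_s: 9.35
ee_pos: [448.5, -150.7, 32.2]
ee_rot: [180.0, 0.0, -14.2]
force: [-0.7, 0.6, -1.2]
gripper_width: 17.4
gripper_force: 30.0
```

send_rows(targets=[[[0,0,0,0.0485,-0.0123,0,1],[0,0,0,0.0485,-0.0123,0,1],[0,0,0,0,0,0,1],[0,0,0,0,0,0,1]]])

```text
time_s: 9.75
ee_pos: [468.3, -155.7, 32.0]
ee_rot: [180.0, 0.0, -14.2]
force: [-0.3, -0.2, -1.6]
gripper_width: 18.1
gripper_force: 30.0
```

send_rows(targets=[[[0,0,0,0.0485,-0.0123,0,1],[0,0,0,0.0485,-0.0123,0,1],[0,0,0,0.03,-0.0076,0,1],[0,0,0,0,0,0,1],[0,0,0,0,0,0,1]]])

```text
time_s: 10.25
ee_pos: [493.2, -162.0, 32.0]
ee_rot: [180.0, 0.0, -14.2]
force: [0.8, -0.1, -2.4]
gripper_width: 17.9
gripper_force: 30.0
```

send_rows(targets=[[[0,0,0,0,0,-0.004,1],[0,0,0,0,0,0,1],[0,0,0,0,0,0,1]]], grip_force=15)

```text
time_s: 10.55
ee_pos: [493.0, -161.9, 31.4]
ee_rot: [180.0, 0.0, -14.2]
force: [-0.5, 0.3, -0.3]
gripper_width: 17.9
gripper_force: 15.0
```

send_rows(targets=[[[0,0,0,0.0194,-0.0049,0,1],[0,0,0,0.0194,-0.0049,0,1],[0,0,0,0,0,0,1],[0,0,0,0,0,0,1]]])

```text
time_s: 10.95
ee_pos: [501.7, -164.2, 31.4]
ee_rot: [180.0, -0.0, -14.2]
force: [1.1, 0.2, -0.2]
gripper_width: 17.4
gripper_force: 15.0
```

send_rows(targets=[[[0,0,0,0.0097,-0.0025,-0.001,1],[0,0,0,0.0097,-0.0025,0,1],[0,0,0,0,0,0,1],[0,0,0,0,0,0,1]]])

```text
time_s: 11.35
ee_pos: [505.1, -165.0, 31.3]
ee_rot: [180.0, -0.0, -14.2]
force: [-1.6, 0.1, 2.9]
gripper_width: 17.6
gripper_force: 15.0
```

send_rows(targets=[[[0,0,0,0.005,-0.0012,0,1],[0,0,0,0,0,0,1],[0,0,0,0,0,0,1]]])

```text
time_s: 11.65
ee_pos: [505.7, -165.1, 31.3]
ee_rot: [180.0, 0.0, -14.2]
force: [-3.9, 1.2, 5.1]
gripper_width: 17.8
gripper_force: 15.0
```

send_rows(targets=[[[0,0,0,0.005,-0.0012,0,1],[0,0,0,0,0,0,1],[0,0,0,0,0,0,1]]])

```text
time_s: 11.95
ee_pos: [506.9, -165.5, 31.2]
ee_rot: [180.0, 0.0, -14.2]
force: [-3.7, 1.4, 4.4]
gripper_width: 17.7
gripper_force: 15.0
```

send_rows(targets=[[[0,0,0,0.005,-0.0012,0,1],[0,0,0,0,0,0,1],[0,0,0,0,0,0,1]]])

```text
time_s: 12.25
ee_pos: [507.8, -165.7, 31.3]
ee_rot: [180.0, 0.0, -14.2]
force: [-2.9, 0.5, 5.5]
gripper_width: 17.6
gripper_force: 15.0
```

send_rows(targets=[[[0,0,0,0.005,-0.0012,0,1],[0,0,0,0,0,0,1],[0,0,0,0,0,0,1]]])

```text
time_s: 12.55
ee_pos: [507.8, -165.6, 31.2]
ee_rot: [180.0, 0.1, -14.2]
force: [-5.8, 2.4, 6.4]
gripper_width: 17.8
gripper_force: 15.0
```

```bash
python3 - <<'E'
from fit import *
ims=[]
for n,(x,y,k) in dict(top=(345,150,5),scene=(235,165,5)).items():
    im,_=optics.grab_frame(n); ims.append(cv2.resize(im[y:y+80,x:x+80,::-1],None,fx=k,fy=k,interpolation=cv2.INTER_CUBIC))
cv2.imwrite("pics/home.png",np.hstack(ims)); s=env.state(); print(s["ee_pos"],s["force"])
E
```

```text
[ 507.78894656 -165.67475719   31.19451349] [-5.49995758  1.26641357  5.93586645]
```

View pics/home.png

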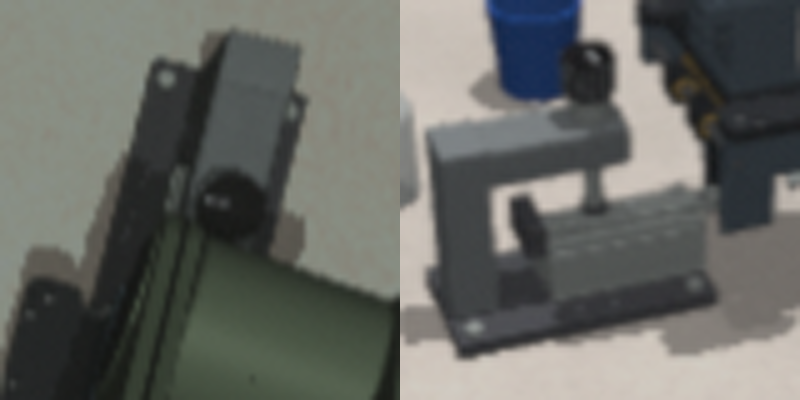

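The blade lies under the foot (scene crop (595,205)), with its nose near the stop (520,225). The last step stalled, so I'll press a little more to confirm contact.

send_rows(targets=[[[0,0,0,0.005,-0.0012,0,1],[0,0,0,0,0,0,1],[0,0,0,0,0,0,1]]])

```text
time_s: 12.95
ee_pos: [507.8, -165.7, 31.1]
ee_rot: [180.0, 0.3, -14.2]
force: [-8.4, 2.4, 9.3]
gripper_width: 17.8
gripper_force: 15.0
```

send_rows(targets=[[[0,0,0,0.005,-0.0012,0,1],[0,0,0,0,0,0,1],[0,0,0,0,0,0,1]]])

```text
time_s: 13.25
ee_pos: [507.8, -165.7, 31.0]
ee_rot: [180.0, 0.4, -14.2]
force: [-9.6, 1.1, 9.6]
gripper_width: 17.8
gripper_force: 15.0
```

Firm stop at x 507.8 with about 10 N, so the blade is home. I'll relax, release and rise.

send_rows(targets=[[[0,0,0,-0.007,0.0018,0.002,1],[0,0,0,-0.004,0.001,0,1],[0,0,0,0,0,0,1],[0,0,0,0,0,0,1]]])

```text
time_s: 13.65
ee_pos: [507.9, -165.7, 31.1]
ee_rot: [180.0, 0.1, -14.2]
force: [-5.9, 0.8, 0.7]
gripper_width: 17.8
gripper_force: 15.0
```

send_rows(targets=[[[0,0,0,0,0,0,0.4],[0,0,0,0,0,0,0.2],[0,0,0,0,0,0,0],[0,0,0,0,0,0,0],[0,0,0,0,0,0,0],[0,0,0,0,0,0.05,0],[0,0,0,0,0,0.2,0],[0,0,0,0,0,0.2,0],[0,0,0,0,0,0.2,0],[0,0,0,0,0,0.2,0],[0,0,0,0,0,0,0]]])

```text
time_s: 14.75
ee_pos: [512.2, -167.0, 208.5]
ee_rot: [179.9, -0.8, -14.2]
force: [0.6, 0.2, 0.4]
gripper_width: 45.8
gripper_force: 0.0
```

send_rows(targets=[[[0,0,0.094,0,0,0.05,-0.2],[0,0,0.094,0,0,0,-0.2],[0,0,0.094,0,0,0,-0.2],[0,0,0.094,0,0,0,-0.2],[0,0,0.094,0,0,0,-0.2],[0,0,0.094,0,0,0,-0.2],[0,0,0.094,0,0,0,-0.2],[0,0,0.094,0,0,0,-0.2],[0,0,0.094,0,0,0,-0.2],[0,0,0.094,0,0,0,-0.2],[0,0,0.094,0,0,0,-0.2],[0,0,0.094,0,0,0,-0.2]]])

```text
time_s: 15.95
ee_pos: [508.4, -165.7, 211.3]
ee_rot: [-180.0, -0.0, 87.7]
force: [0.0, 0.7, 0.2]
gripper_width: 54.6
gripper_force: 0.0
```

```bash
python3 - <<'E'
from fit import *
s=env.state(); print({k:np.round(s[k],2) for k in("time_s","ee_pos","ee_rot","force","torque","qpos","gripper_width")})
for n,at in dict(top=(387,215),scene=(280,208)).items():
    im,d=optics.grab_frame(n); cv2.imwrite(f"pics/rel_{n}.png",im[:,:,::-1])
    R=optics.silhouettes(n,"blade"); print(n,[(np.round(r["at"]),round(r["conf"],2),r["mask"].sum()) for r in R])
    r=min(R,key=lambda r:np.hypot(*(np.array(r["at"])-at))); v,u=np.nonzero(r["mask"]&(d>0)); Q=at_depth(n,np.c_[u,v],d[v,u])
    J=place(np.c_[Q[:,:2]-[599.6,-188.7],Q[:,2]],[0,0,np.radians(14.25)])
    print(np.percentile(J,[2,50,98],axis=0).round(1))
E
```

```text
{'time_s': np.float64(15.95), 'ee_pos': array([ 508.42, -165.75,  211.33]), 'ee_rot': array([-1.7997e+02, -1.0000e-02,  8.7670e+01]), 'force': array([0.01, 0.68, 0.2 ]), 'torque': array([ 0.  , -0.13,  0.03]), 'qpos': array([-19.29,  14.8 ,  95.07,   0.  ,  70.16, -16.96]), 'gripper_width': np.float64(54.56)}
top [(array([278., 278.]), 0.79, np.int64(404))]
[[-299.1  156.5   -1.7]
 [-286.3  222.6    7.7]
 [-276.3  292.6   13.3]]
scene [(array([435., 327.]), 0.91, np.int64(434)), (array([290., 211.]), 0.48, np.int64(176))]
[[-107.9   -9.1   46.9]
 [ -47.8    3.9   53.4]
 [  22.1   12.    56.9]]
```

send_rows(targets=[[[0,0,0.088,0.076,-0.0191,0,-0.2],[0,0,0.088,0.076,-0.0191,0,-0.2],[0,0,0.088,0.076,-0.0191,0,-0.2],[0,0,0.088,0.076,-0.0191,0,-0.2],[0,0,0.088,0.076,-0.0191,0,-0.2],[0,0,0.088,0.076,-0.0191,0,-0.2],[0,0,0,0,0,0,-0.2],[0,0,0,0,0,0,-0.2]]])

```text
time_s: 16.95
ee_pos: [599.4, -188.6, 211.1]
ee_rot: [-180.0, -0.1, 134.6]
force: [-0.3, -0.4, -0.0]
gripper_width: 54.7
gripper_force: 0.0
```

```bash
python3 - <<'E'
from fit import *
s=env.state(); print({k:np.round(s[k],2) for k in("time_s","ee_pos","ee_rot","qpos")})
im,d=optics.grab_frame("scene"); cv2.imwrite("pics/cap.png",cv2.resize(im[140:220,230:330,::-1],None,fx=6,fy=6,interpolation=cv2.INTER_CUBIC))
E
```

```text
{'time_s': np.float64(16.95), 'ee_pos': array([ 599.44, -188.6 ,  211.12]), 'ee_rot': array([-1.7997e+02, -8.0000e-02,  1.3460e+02]), 'qpos': array([-1.852e+01,  2.330e+01,  8.239e+01,  1.000e-02,  7.439e+01,
       -6.312e+01])}
```

View pics/cap.png

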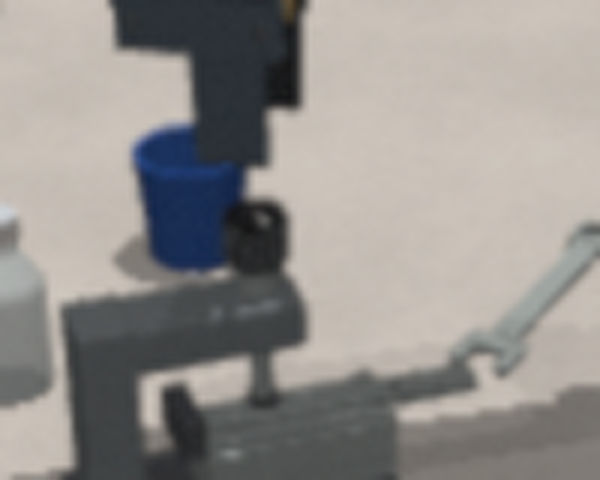

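The blade lies home, its tail sticking out at crop (470,375), and the fingers are over the cap at (258,235). I'll go down around it and grip.

send_rows(targets=[[[0,0,0,0,0,-0.1,-0.2],[0,0,0,0,0,-0.1,-0.2],[0,0,0,0,0,-0.05,-0.2],[0,0,0,0,0,-0.05,-0.2],[0,0,0,0,0,-0.04,-0.2],[0,0,0,0,0,0,-0.2],[0,0,0,0,0,0,-0.2]]])

```text
time_s: 17.7
ee_pos: [600.2, -188.9, 144.0]
ee_rot: [180.0, 0.0, 134.8]
force: [0.6, 0.6, -0.4]
gripper_width: 54.5
gripper_force: 0.0
```

send_rows(targets=[[[0,0,0,0,0,0,0.2],[0,0,0,0,0,0,0.3],[0,0,0,0,0,0,0.4],[0,0,0,0,0,0,0.6],[0,0,0,0,0,0,1],[0,0,0,0,0,0,1],[0,0,0,0,0,0,1]]], grip_force=10)

```text
time_s: 18.4
ee_pos: [600.2, -188.8, 143.9]
ee_rot: [180.0, 0.0, 134.8]
force: [-0.5, 0.4, 3.0]
gripper_width: 31.8
gripper_force: 10.0
```

```bash
cat > st.py <<'E'
from h import *
s=env.state(); print({k:np.round(s[k],3).tolist() for k in("time_s","ee_pos","ee_rot","force","torque","effort","gripper_width","gripper_force")}, "j6",s["qpos"][5].round(1))
E
python3 st.py
```

```text
{'time_s': 18.4, 'ee_pos': [600.215, -188.827, 143.919], 'ee_rot': [179.972, 0.035, 134.839], 'force': [-0.536, 0.43, 2.954], 'torque': [0.199, -0.113, 0.034], 'effort': [-0.185, -45.554, -21.161, -0.088, 0.08, -0.006], 'gripper_width': 31.796, 'gripper_force': 10.0} j6 -63.4
```

send_rows(targets=[[[0,0,0,0,0,0,1],[0,0,0,0,0,0,1],[0,0,-0.045,0,0,0,1],[0,0,-0.045,0,0,0,1],[0,0,-0.045,0,0,0,1],[0,0,-0.045,0,0,0,1],[0,0,-0.045,0,0,0,1]]], grip_force=35)

```text
time_s: 19.1
ee_pos: [600.0, -189.0, 143.9]
ee_rot: [180.0, 0.0, 114.5]
force: [0.1, 0.5, 3.3]
gripper_width: 31.4
gripper_force: 35.0
```

```bash
python3 st.py
```

```text
{'time_s': 19.1, 'ee_pos': [600.008, -188.966, 143.933], 'ee_rot': [179.995, 0.032, 114.452], 'force': [0.11, 0.474, 3.337], 'torque': [0.023, -0.08, 0.153], 'effort': [-0.006, -44.773, -20.927, 0.136, -0.065, -0.461], 'gripper_width': 31.374, 'gripper_force': 34.997} j6 -43.0
```

Free running reads 0.12 N m, as expected. I'll go on, checking the torque.

send_rows(targets=[[[0,0,-0.05,0,0,0,1],[0,0,-0.05,0,0,0,1],[0,0,-0.05,0,0,0,1],[0,0,-0.05,0,0,0,1],[0,0,-0.05,0,0,0,1],[0,0,-0.05,0,0,0,1],[0,0,-0.05,0,0,0,1],[0,0,-0.05,0,0,0,1],[0,0,-0.05,0,0,0,1],[0,0,-0.05,0,0,0,1]]])

```text
time_s: 20.1
ee_pos: [599.4, -189.0, 143.9]
ee_rot: [-180.0, 0.1, 69.4]
force: [-0.9, -0.5, 4.2]
gripper_width: 31.1
gripper_force: 35.0
```

```bash
python3 st.py
```

```text
{'time_s': 20.1, 'ee_pos': [599.372, -189.006, 143.937], 'ee_rot': [-179.953, 0.051, 69.437], 'force': [-0.936, -0.454, 4.213], 'torque': [-0.002, 0.237, 0.162], 'effort': [0.294, -44.254, -21.351, 0.324, -0.544, -0.525], 'gripper_width': 31.086, 'gripper_force': 34.997} j6 2.1
```

send_rows(targets=[[[0,0,-0.05,0,0,0,1],[0,0,-0.05,0,0,0,1],[0,0,-0.05,0,0,0,1]]])

```text
time_s: 20.4
ee_pos: [599.2, -188.9, 143.9]
ee_rot: [-179.9, 0.1, 55.9]
force: [-2.6, 0.6, 4.5]
gripper_width: 31.3
gripper_force: 35.0
```

```bash
python3 st.py
```

```text
{'time_s': 20.4, 'ee_pos': [599.173, -188.938, 143.913], 'ee_rot': [-179.94, 0.067, 55.937], 'force': [-2.586, 0.59, 4.525], 'torque': [0.036, 0.425, 0.111], 'effort': [0.236, -44.097, -21.489, 0.302, -0.698, -0.524], 'gripper_width': 31.261, 'gripper_force': 34.997} j6 15.6
```

send_rows(targets=[[[0,0,-0.05,0,0,0,1],[0,0,-0.05,0,0,0,1],[0,0,-0.05,0,0,0,1]]])

```text
time_s: 20.7
ee_pos: [599.0, -188.8, 143.9]
ee_rot: [-179.9, 0.1, 42.4]
force: [-2.4, 0.5, 5.0]
gripper_width: 31.4
gripper_force: 35.0
```

```bash
python3 st.py
```

```text
{'time_s': 20.7, 'ee_pos': [599.028, -188.801, 143.917], 'ee_rot': [-179.933, 0.085, 42.443], 'force': [-2.403, 0.482, 5.001], 'torque': [0.039, 0.432, 0.196], 'effort': [0.023, -43.95, -21.619, 0.262, -0.844, -0.453], 'gripper_width': 31.413, 'gripper_force': 34.998} j6 29.1
```

send_rows(targets=[[[0,0,-0.05,0,0,0,1],[0,0,-0.05,0,0,0,1]]])

```text
time_s: 20.9
ee_pos: [598.9, -188.7, 143.9]
ee_rot: [-179.9, 0.1, 33.5]
force: [-2.0, 1.3, 4.9]
gripper_width: 31.1
gripper_force: 35.0
```

```bash
python3 st.py|cut -c1-210
```

```text
{'time_s': 20.9, 'ee_pos': [598.931, -188.715, 143.877], 'ee_rot': [-179.934, 0.105, 33.464], 'force': [-1.975, 1.304, 4.857], 'torque': [0.158, 0.45, 0.297], 'effort': [-0.197, -43.868, -21.699, 0.24, -0.931,
```

send_rows(targets=[[[0,0,-0.05,0,0,0,1],[0,0,-0.05,0,0,0,1]]])

```text
time_s: 21.1
ee_pos: [598.9, -188.6, 143.9]
ee_rot: [-179.9, 0.1, 24.5]
force: [-2.8, 1.5, 5.4]
gripper_width: 31.4
gripper_force: 35.0
```

```bash
python3 st.py|cut -c1-210
```

```text
{'time_s': 21.1, 'ee_pos': [598.876, -188.6, 143.885], 'ee_rot': [-179.937, 0.116, 24.463], 'force': [-2.832, 1.465, 5.417], 'torque': [0.174, 0.499, 0.261], 'effort': [-0.326, -43.797, -21.77, 0.173, -1.008, -
```

send_rows(targets=[[[0,0,-0.05,0,0,0,1],[0,0,-0.05,0,0,0,1]]])

```text
time_s: 21.3
ee_pos: [598.8, -188.5, 143.9]
ee_rot: [-179.9, 0.1, 15.5]
force: [-3.6, 0.5, 5.9]
gripper_width: 31.0
gripper_force: 35.0
```

```bash
python3 st.py|cut -c1-210
```

```text
{'time_s': 21.3, 'ee_pos': [598.849, -188.474, 143.89], 'ee_rot': [-179.942, 0.127, 15.464], 'force': [-3.639, 0.469, 5.861], 'torque': [0.249, 0.539, 0.277], 'effort': [-0.486, -43.738, -21.83, 0.092, -1.074,
```

```bash
python3 st.py|grep -o "'effort.*"; python3 - <<'E'
from h import *
for i in range(4):
    optics.grab_frame("scene"); s=env.state(); print(s["time_s"],s["torque"][2].round(3),s["effort"][5].round(3),s["ee_rot"][2].round(2))
E
```

```text
'effort': [-0.486, -43.738, -21.83, 0.092, -1.074, -0.363], 'gripper_width': 30.96, 'gripper_force': 34.998} j6 56.0
21.35 0.083 0.38 15.32
21.4 0.028 0.318 15.54
21.45 0.01 0.105 15.6
21.5 -0.005 0.057 15.6
```

send_rows(targets=[[[0,0,-0.05,0,0,0,1]]])

```text
time_s: 21.6
ee_pos: [598.8, -188.4, 143.9]
ee_rot: [-179.9, 0.1, 11.0]
force: [-3.0, 1.7, 5.7]
gripper_width: 31.3
gripper_force: 35.0
```

```bash
python3 st.py|grep -o "'torque.*"
```

```text
'torque': [0.294, 0.535, 0.289], 'effort': [-0.602, -43.717, -21.854, 0.038, -1.102, -0.644], 'gripper_width': 31.28, 'gripper_force': 34.998} j6 60.5
```

send_rows(targets=[[[0,0,-0.045,0,0,0,1]]])

```text
time_s: 21.7
ee_pos: [598.8, -188.4, 143.9]
ee_rot: [-179.9, 0.1, 6.9]
force: [-2.8, 2.0, 5.6]
gripper_width: 31.3
gripper_force: 35.0
```

```bash
python3 st.py|grep -o "'torque.*"
```

```text
'torque': [0.266, 0.553, 0.297], 'effort': [-0.661, -43.699, -21.875, 0.006, -1.122, -0.28], 'gripper_width': 31.268, 'gripper_force': 34.999} j6 64.6
```

send_rows(targets=[[[0,0,-0.045,0,0,0,1]]])

```text
time_s: 21.8
ee_pos: [598.8, -188.3, 143.9]
ee_rot: [-180.0, 0.1, 2.9]
force: [-3.0, 2.2, 5.7]
gripper_width: 31.5
gripper_force: 35.0
```

```bash
python3 st.py|grep -o "'torque.*"
```

```text
'torque': [0.324, 0.511, 0.299], 'effort': [-0.734, -43.684, -21.893, -0.035, -1.141, -0.298], 'gripper_width': 31.503, 'gripper_force': 34.999} j6 68.6
```

send_rows(targets=[[[0,0,-0.045,0,0,0,1]]])

```text
time_s: 21.9
ee_pos: [598.8, -188.2, 143.9]
ee_rot: [-180.0, 0.1, -1.2]
force: [-3.0, 1.6, 6.0]
gripper_width: 31.1
gripper_force: 35.0
```

```bash
python3 st.py|grep -o "'torque.*"; python3 - <<'E'
from h import *
for i in range(4):
    im,_=optics.grab_frame("scene"); s=env.state(); print(s["torque"][2].round(3),s["ee_rot"][2].round(2))
cv2.imwrite("pics/clamped.png",cv2.resize(im[150:220,230:310,::-1],None,fx=8,fy=8,interpolation=cv2.INTER_CUBIC))
E
```

```text
'torque': [0.355, 0.545, 0.238], 'effort': [-0.818, -43.672, -21.908, -0.079, -1.157, -0.299], 'gripper_width': 31.064, 'gripper_force': 34.999} j6 72.7
0.128 -1.3
0.057 -1.1
0.058 -1.06
0.064 -1.05
```

View pics/clamped.png

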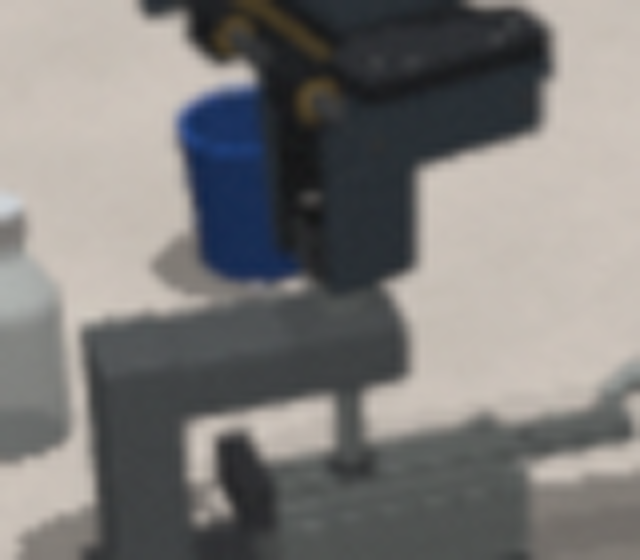

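The foot is down on the blade at crop (350,465), and the torque held a plateau of about 0.28 N m over roughly 35° of turning, so the clutch slips plainly. I'll stop, let go and rise.

send_rows(targets=[[[0,0,0,0,0,0,0.2],[0,0,0,0,0,0,0],[0,0,0,0,0,0,-0.2],[0,0,0,0,0,0,-0.2],[0,0,0,0,0,0,-0.2],[0,0,0,0,0,0.1,-0.2],[0,0,0,0,0,0.15,-0.2],[0,0,0,0,0,0.2,-0.2],[0,0,0,0,0,0.1,-0.2],[0,0,0,0,0,0,-0.2]]])

```text
time_s: 23.1
ee_pos: [601.7, -189.4, 257.4]
ee_rot: [179.9, -0.4, -1.1]
force: [-0.9, -0.2, 1.0]
gripper_width: 55.0
gripper_force: 0.0
```

send_rows(targets=[[[0,0,0,-0.2,0,0,-0.2],[0,0,0,-0.2,0,0,-0.2],[0,0,0,-0.2,0,0,-0.2],[0,0,0,-0.2,0,0,-0.2],[0,0,0,0,0,0,-0.2],[0,0,0,0,0,0,-0.2]]])

```text
time_s: 23.7
ee_pos: [439.4, -188.7, 252.9]
ee_rot: [-180.0, 0.0, -1.1]
force: [0.4, -0.5, -0.4]
gripper_width: 54.7
gripper_force: 0.0
```

```bash
python3 - <<'E'
from fit import *
c=[]
for n,(x,y) in dict(scene=(230,150),top=(345,150)).items():
    im,d=optics.grab_frame(n); c.append(cv2.resize(im[y:y+90,x:x+90,::-1],None,fx=4.4,fy=4.4,interpolation=cv2.INTER_CUBIC))
cv2.imwrite("pics/final.png",np.hstack(c)); print(env.state()["time_s"])
E
```

```text
23.8
```

View pics/final.png

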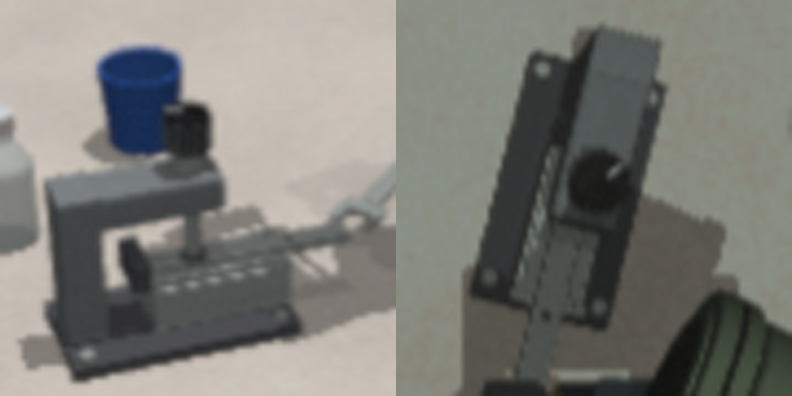

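The blade lies straight in the channel (top crop (545,310)), with the foot down on it (scene crop (193,255)) and the gripper clear. Handing in.

```bash
python3 -c "
from workcell import env; print(env.job_done())"
```

```text
the job is handed in; nothing more can be done
None
```

The job is handed in at about 24 s: the blade is home against the stop (pressed with about 10 N) and left clamped, and the cap was turned until its torque levelled off near 0.28 N m. I then turned it on, for an estimated 0.6–0.75 rad of slip, which I judged from the torque and did not measure directly.

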